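Load a cake dowel into the cutting block against its end stop

ROBOT

A 7-joint arm with a two-finger parallel gripper is mounted at the origin on a cart in front of the work surface, level with it; the furniture and walls round the work are solid. World frame = base frame: x ahead of the robot, y to its left, z up, the work surface at z = 0. Lengths are in m, angles in rad, forces in N, time in s.
With the tool pointing down it reaches from about 0.4 to 0.875 m from the base axis. Payload 19.3 kg.
Tool frame: the origin (TCP) lies midway between the tips of the shut fingers; the grasp point (between the pads) lies 19 mm behind it; z points along the fingers, y is the line along which they close (so a half turn about z gives the same grasp; the last joint's range is limited). The gripper opens to 85 mm and grips with 20 to 120 N. Pads are 22 mm wide; open, the fingers measure 114 mm over their backs; the gripper's body (76 mm by 85 mm) begins 54 mm behind the grasp point. The pads swing forward as they close: fully open they stand 13 mm farther back than shut.
Start: joints at [-1.228, 0.521, -0.036, 1.599, 0.021, 1.021, -0.113], TCP at [0.251, 0.572, 0.231] pointing down, gripper open.
Joint ranges: [-2.91, 2.91], [-0.3, 2.13], [-1.5, 1.42], [0.17, 2.43], [-1.26, 4.41], [0.16, 1.93], [-2.52, 2.52]. Speed limits (rad/s): [1.89, 1.89, 2.39, 2.39, 3.01, 3.01, 3.01].

INTERFACE

Orientations are given as [roll, pitch, yaw] about the fixed x, y, z axes, in that order (R = Rz(yaw) Ry(pitch) Rx(roll)).
In Python, from workcell import bot gives the robot as it stands.
- The arm moves only by the tool move_arm, never from a script. Its argument "moves" is a list that holds one entry, the list of rows, each a list of 7 numbers: the opening, from 0 (shut) to 1 (fully open), then the shift along the tool's x, y, z in units of 1000 mm (1.0 is 1000 mm), then the turn, a rotation vector about the tool's x, y, z in units of 2 pi rad (1.0 is 2 pi rad). A call has 1 to 5 rows; each row is the pose to reach, as a shift and turn from the pose commanded when the call began, along the tool's axes at that moment, turning the shorter way round; what a row does not reach only later rows make up. A row lasts 1/10 s, in which the tool goes at most 50 mm and 8.59 degrees, less where a joint would pass 70% of its speed; a pose out of reach is approached as far as the arm can. A call with a number of a shift or a turn outside -1 to 1 is refused whole. A call with a gripper value outside its range is refused whole. The fingers move at their own pace and stop on an object; "force" is the grip in N (left out, the last holds). Time passes only in rows, so rows that repeat a pose let the fingers close. It gives the time, the measured TCP pose, the force, the opening and the grip force at its end, in the units of the state.
- bot.observe(): the state, without advancing time (a new reading comes with each control period).
- bot.grab_frame(name): name is "side" or "top" or "wrist"; returns the picture (400x640x3 uint8, red, green, blue); there is no depth.
- bot.camera_params(name): a dict with "vertical_fov" (degrees; the focal length in pixels is half the picture's height over the tangent of half this angle, whatever the lens; pixels are square), "cx", "cy" (the principal point, pixels), "R" (3x3) and "t" (3): a world point X has camera coordinates R X + t. Camera axes: x right, y down, z forward; pixel columns grow to the right and rows downward; lengths in m; the calibration is good to about 2 mm. A picture is of the moment at which its call begins: read the wrist's pose just before it. camera_params takes no time and is no camera call; for the wrist camera it gives the pose at the moment of the call.
- bot.job_done(): hands the job in; it is judged then, once.
The state is a dict: "clock": time; "qpos": joint angles; "qd": joint speeds; "joint_efforts": joint torques, N m; "position": TCP position; "tool_rot": TCP orientation; "force": force on the tool from outside, world axes, zero at the start; "moment": the same for the moment, N m; "grip_width": finger opening in m; "finger_force": force on a finger pad.
Only numpy, scipy, OpenCV 4.12 (cv2) and the standard library are available. Lean on these libraries where they do the work, as an engineer would, in place of code of your own. Each camera call takes 0.05 s, during which the arm holds its last target. There are 200 camera calls.

TASK

Get the thick cake dowel ready for sawing: lay it in the V-groove of the cutting block, on the side with the hold-down arm, then push it along the groove and under the saw guide until you feel its end bear lightly on the tip of the end stop's screw, and finally swing the hold-down arm over and press it down until its pad sits on the dowel. The stop is already set to the right length but is only clamped finger-tight, so push gently (a few newtons at most) and do not force or shift it; leave the thin dowel lying where it is.

Things in the scene. Friction and masses are not known exactly. Their poses are not given: they have to be found in the camera images.
- dowel: The thick cake dowel: plain round rod of light wood, 18 mm diameter, 170 mm long, 30 to 65 g. It starts lying on the worktop beside the thin dowel, on the side of the block away from the robot, within 10 degrees of parallel to it. Origin on its axis at half length; own x is its axis (ends alike; rolled to any angle about x).
- dowel_thin: The thin dowel, to be left alone: light wood, 10 mm diameter, 200 mm long, lying within 20 degrees of parallel to the thick one, their axes 50 to 80 mm apart; which of the two lies nearer the block varies. Origin on its axis at half length, own x along its axis.
- cutting_block: Dowel cutting block, fixed: hardwood base 290 mm long (own x) by 80 mm wide (y), top at z = 20 mm. Origin: centre of its underside on the worktop, z up; +x is the pushing direction, +y the robot's side. An aluminium 90-degree V-groove runs its whole length at y = 0, bottom at z = 15 mm, edges at |y| = 7.5, z = 22.5 mm: the thick dowel seated has its axis at z = 27.7 mm.
- groove_start (a point): The open end of the groove (x = -145 mm of the block), on the axis of a seated dowel (27.7 mm above the worktop); axes as the block's. From here to the saw guide, 140 mm further along +x, the groove is open from above, but for the hold-down's hinge at its robot side, 98 to 132 mm along, |y| over 21 mm, 47 mm high.
- saw_guide (a point): Centre of the near face of the saw guide, a steel arch across the groove (x = -5 to +17 mm of the block, |y| up to 38 mm, 62.5 mm high), at the height of a seated dowel's axis; axes as the block's. Its opening is 26 mm wide, from the groove up to z = 54.5 mm, and the dowel passes through it.
- end_stop: Adjustable stop beyond the saw guide: aluminium carriage on the block with a brass screw through it along the groove, whose tip (9 mm wide, on the seated dowel's axis) stands 2 to 8 mm out of the carriage's face towards -x: how far must be felt. Origin in that face at groove centre, worktop height, 70 to 100 mm along x of the block. Touch with 1 to 4 N; the stop slips at about 6 N. The dowel slides with under 1 N.
- hold_down (a joint): Hinge of the hold-down arm, along the block's x at x = -30, y = +30, z = 40 mm of the block. 0: closed, arm level across the groove towards -y, its rubber pad (16 mm wide) on a seated dowel; grows as it opens up towards the robot's side; starts at 1.35 to 1.70 rad. Stiff hinge (0.1 N m): it stays where left and must be pressed down (5 to 10 N at the knob is plenty).
- hold_down_knob (a point): Centre of the black ball knob (22 mm diameter) on the arm's upper side near its free end. At joint value q it is at x = -30, y = 30 - 74 cos q + 22 sin q, z = 40 + 74 sin q + 22 cos q mm of the block. The steel arm under it is 18 mm wide (x), 6 mm thick and ends 8 mm past the knob's centre.

How it is judged:
On the way, in this order (a step that is already met when the one before it is completed fails the run):
1. the thick dowel lies in the V-groove (y of dowel in the frame of cutting_block between -0.003 and 0.003 m and z of dowel in the frame of cutting_block between 0.0252 and 0.0302 m and angle between the x axis of dowel and the x axis of cutting_block, either way round below 0.04 rad), for 0.2 s.
2. its end bears on the end stop's screw (all of step 1 and x of dowel in the frame of end_stop between -0.0945 and -0.0855 m and contact force between dowel and end_stop above 0.5 N), for 0.1 s.
3. the hold-down arm is closed on the dowel, whose end is still at the stop (all of step 1 and x of dowel in the frame of end_stop between -0.0945 and -0.0855 m and value of joint hold_down between -0.06 and 0.06 rad), for 0.2 s.
At the end, for the whole second after the job is handed in: The thick dowel lies seated in the groove (3 mm sideways, 2.5 mm in height, 0.04 rad), its end 0.5 to 9.5 mm from the carriage face, out of which the screw tip stands 2 to 8 mm; the stop shifted by no more than 1.5 mm; the hold-down closed on the dowel (0.06 rad); all at rest (all of step 3 and distance of end_stop from where it was at the start of the episode below 0.0015 m and linear speed of dowel below 0.01 m/s and velocity of joint hold_down below 0.05 rad/s); the robot touches nothing.
It fails at once if the dowel is pushed against the end stop with more than 6 N, where its clamping gives way (contact force between dowel and end_stop above 6 N).
It fails at once if the end stop is shifted by more than 1.5 mm (distance of end_stop from where it was at the start of the episode above 0.0015 m).
It fails at once if the thin dowel is moved by more than 20 mm (distance of dowel_thin from where it was at the start of the episode above 0.02 m).
It also fails if it takes over 64 s, if anything falls off the work surface, if the arm or the gripper's body presses on something with over 40 N, if the wrist force passes 120 N, or if a joint passes its speed limit or range.

## Working session

There is one attempt and no reset: what is moved stays moved. The work goes in short steps, Python scripts to look and compute and a tool call to move; the robot and the scene stay as the last step left them, time stands still between calls to the robot, and variables do not carry over. Pictures are saved under pics/ and viewed, at most 10 in all, crops included, and the job is handed in when it is done.

Besides the shell and the picture viewer there is one more tool, called as a command line: name --argument value ..., lists and objects as JSON in quotes. move_arm: Moves the arm, as the interface text tells. Shifts and turns lie within -1 to 1; 1 stands for 1000 mm of shift or 2 pi rad of turn. Its arguments: {"type":"object","properties":{"moves":{"type":"array"},"force":{"type":"number"}},"required":["moves"]}

```bash
mkdir -p pics; ls; python3 - <<'E'
from workcell import bot
import cv2,numpy as np
for n in("top","side"):
    im=bot.grab_frame(n);cv2.imwrite(f"pics/{n}0.png",im[:,:,::-1]);p=bot.camera_params(n);print(n,p)
s=bot.observe();print(s["position"],s["tool_rot"],s["force"],s["clock"])
E
```

```text
pics
top {'vertical_fov': 56.17709592640711, 'cx': 323.74833126449744, 'cy': 194.07601432465148, 'R': array([[-0.01379905, -0.99888256, -0.04520207],
       [-0.99316497,  0.01893197, -0.11517345],
       [ 0.11590051,  0.04330382, -0.99231641]]), 't': array([-0.15644484,  0.5276236 ,  0.85371066])}
side {'vertical_fov': 47.407244274382485, 'cx': 322.4108501399275, 'cy': 204.66697262951214, 'R': array([[-0.99926932,  0.03665312, -0.0108342 ],
       [ 0.02839316,  0.52212081, -0.85239879],
       [-0.02558632, -0.85208357, -0.52278   ]]), 't': array([0.53223392, 0.15400238, 0.79926297])}
[0.25065849 0.572226   0.23080354] [-3.14062100e+00  7.18383880e-05  2.72876644e+00] [-0.16599649 -0.16770558  0.1418221 ] 0.1
```

View pics/top0.png

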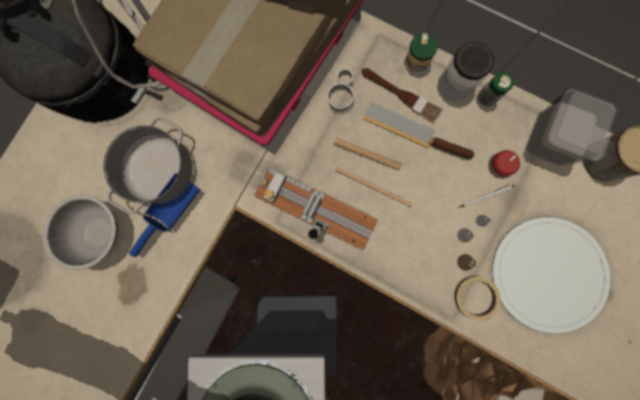

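View pics/side0.png

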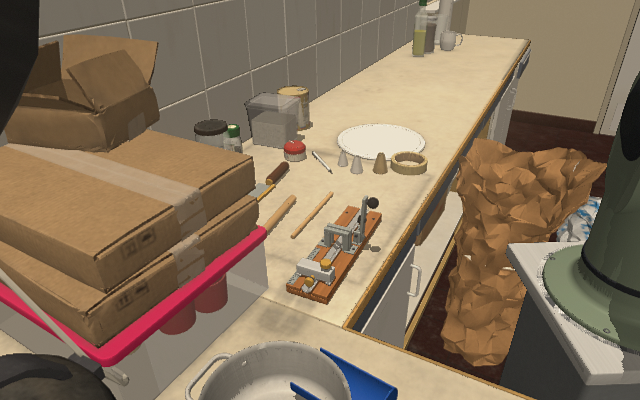

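The top view shows the block from (262,185) to (375,235), with the stop at its left end. The guide is at about (313,205) and the knob at (315,232). The thick dowel runs from (335,142) to (400,165) and the thin one from (337,170) to (410,205). I'll measure these on an enlarged crop.

```bash
cat > h.py <<'E'
from workcell import bot
import cv2,numpy as np
from scipy.spatial.transform import Rotation as Ro
def f(p): return 200/np.tan(np.radians(p["vertical_fov"])/2)
def ray(p,uv,z):
    R,t=np.array(p["R"]),np.array(p["t"]);d=R.T@np.array([(uv[0]-p["cx"])/f(p),(uv[1]-p["cy"])/f(p),1]);c=-R.T@t
    return c+d*(z-c[2])/d[2]
def pix(p,X):
    c=np.array(p["R"])@X+np.array(p["t"]);return np.array([p["cx"],p["cy"]])+f(p)*c[:2]/c[2]
def to_tool(X,s=None):
    s=s or bot.observe();return Ro.from_euler("xyz",s["tool_rot"]).inv().apply(np.array(X)-s["position"])
E
python3 - <<'E'
from h import *
im=cv2.imread("pics/top0.png");c=cv2.resize(im[125:255,250:420],None,fx=4.6,fy=4.6,interpolation=cv2.INTER_CUBIC);cv2.imwrite("pics/topc.png",c)
h=cv2.cvtColor(im,cv2.COLOR_BGR2HSV)
for q in[(365,152),(370,187),(365,170),(330,190),(350,230),(300,215)]:print(q,h[q[1],q[0]])
E
```

```text
(365, 152) [ 15 114 164]
(370, 187) [ 16  87 140]
(365, 170) [ 18  58 171]
(330, 190) [ 18  58 172]
(350, 230) [ 12 124 125]
(300, 215) [ 12 138 144]
```

View pics/topc.png

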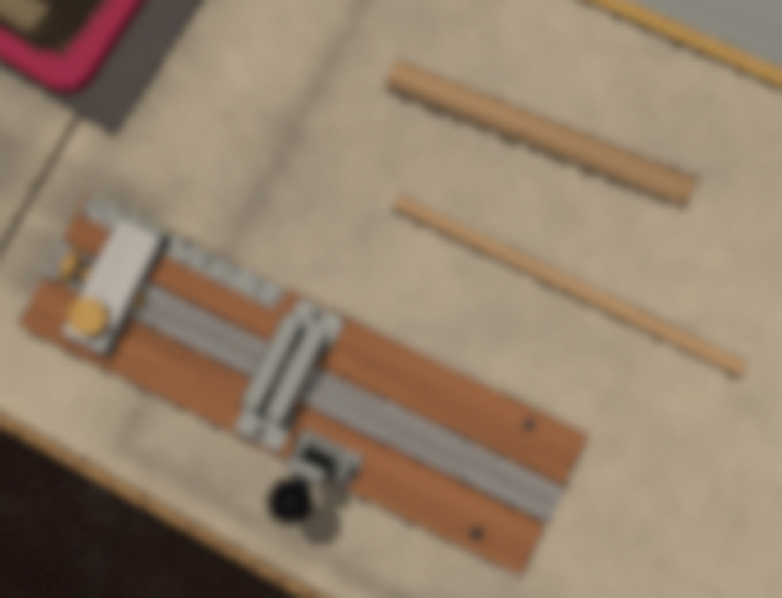

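The crop shows the thick dowel from (393,75) to (690,192) and the thin one from (400,205) to (742,370). The block's open-end corners are at (587,435) and (522,572), its far-left corner at (22,322), and the groove's open end at about (555,502).

```bash
python3 - <<'E'
from h import *
im=cv2.imread("pics/top0.png");h=cv2.cvtColor(im,cv2.COLOR_BGR2HSV);p=bot.camera_params("top")
m=(h[:,:,1]>80).astype(np.uint8)*255
for nm,(x0,y0,x1,y1),z in(("thick",(330,132,404,172),.009),("thin",(330,165,415,210),.005)):
    k=np.zeros_like(m);k[y0:y1,x0:x1]=m[y0:y1,x0:x1]
    cs,_=cv2.findContours(k,0,1);c=max(cs,key=cv2.contourArea)
    pts=np.array([ray(p,q[0],z)[:2] for q in c],np.float32);r=cv2.minAreaRect(pts);b=cv2.boxPoints(r)
    mu=pts.mean(0);u,s,v=np.linalg.svd(pts-mu);print(nm,r,np.degrees(np.arctan2(v[0][1],v[0][0])))
cr=lambda q:(250+(q[0]+.5)/4.6-.5,125+(q[1]+.5)/4.6-.5)
for q in((587,435),(522,572),(22,322)):print(ray(p,cr(q),.02))
for q in((569,485),(543,520)):print("groove edges",ray(p,cr(q),.0225))
A,B,C=[ray(p,cr(q),.02) for q in((587,435),(522,572),(22,322))]
print(np.linalg.norm(A-B),np.linalg.norm(B-C))
ux=(C-B)/np.linalg.norm(C-B);print("yaw",np.degrees(np.arctan2(ux[1],ux[0])))
print("origin",(A+C)/2)
E
```

```text
thick ((0.6239803433418274, -0.2700974941253662), (0.17100562155246735, 0.01802097260951996), 66.44963073730469) -113.605705
thin ((0.5436980724334717, -0.2828139662742615), (0.19957178831100464, 0.010114147327840328), 62.525020599365234) -117.37351
[ 0.46441082 -0.28895084  0.02      ]
[ 0.39598712 -0.25429305  0.02      ]
[0.52767396 0.00102705 0.02      ]
groove edges [ 0.43923275 -0.2789103   0.0225    ]
groove edges [ 0.42186793 -0.26536337  0.0225    ]
0.07670049721518309 0.28727995771630654
yaw 62.716603441763695
origin [ 0.49604239 -0.1439619   0.02      ]
```

move_arm --moves '[[[1, -0.17, -0.1555, 0, 0, 0, 0.119], [1, -0.17, -0.1555, 0, 0, 0, 0.119], [1, -0.17, -0.1555, 0, 0, 0, 0.119], [1, -0.17, -0.1555, 0, 0, 0, 0.119], [1, -0.17, -0.1555, 0, 0, 0, 0.119]]]' --force 40

```text
clock: 0.6
position: [0.3453, 0.3583, 0.2313]
tool_rot: [-3.141, 0.001, 1.972]
force: [0.5, 0.7, -0.5]
grip_width: 0.0852
finger_force: 0.0
```

move_arm --moves '[[[1, -0.23, 0.002, 0, 0, 0, 0.119], [1, -0.23, 0.002, 0, 0, 0, 0.119], [1, -0.23, 0.002, 0, 0, 0, 0.119], [1, -0.23, 0.002, 0, 0, 0, 0.119], [1, -0.23, 0.002, 0, 0, 0, 0.119]]]'

```text
clock: 1.1
position: [0.4385, 0.1482, 0.2315]
tool_rot: [3.141, 0.0, 1.224]
force: [-0.5, 1.6, 0.2]
grip_width: 0.0852
finger_force: 0.0
```

move_arm --moves '[[[1, -0.167, 0.158, 0, 0, 0, 0.011], [1, -0.167, 0.158, 0, 0, 0, 0.011], [1, -0.167, 0.158, 0, 0, 0, 0.011], [1, -0.167, 0.158, 0, 0, 0, 0.011], [1, -0.167, 0.158, 0, 0, 0, 0.011]]]'

```text
clock: 1.6
position: [0.5321, -0.0619, 0.2313]
tool_rot: [3.141, 0.001, 1.162]
force: [0.2, 0.1, 0.0]
grip_width: 0.0855
finger_force: 0.0
```

```bash
python3 - <<'E'
from h import *
s=bot.observe();print(s["position"],s["tool_rot"],s["clock"],s["qpos"])
print(to_tool([.624,-.27,.2]))
E
```

```text
[ 0.53206766 -0.06190295  0.23126332] [3.14103957e+00 8.24997520e-04 1.16156729e+00] 1.6 [-0.35974069  0.41797078  0.4906141   1.85522082 -0.24028886  0.92677302
 -0.16879686]
[-0.15430811  0.16712617  0.03148307]
```

move_arm --moves '[[[1, -0.154, 0.167, 0.03, 0, 0, 0], [1, -0.154, 0.167, 0.03, 0, 0, 0], [1, -0.154, 0.167, 0.03, 0, 0, 0], [1, -0.154, 0.167, 0.03, 0, 0, 0], [1, -0.154, 0.167, 0.03, 0, 0, 0]]]'

```text
clock: 2.1
position: [0.6239, -0.2695, 0.2002]
tool_rot: [-3.141, 0.001, 1.162]
force: [-0.0, 1.1, -0.2]
grip_width: 0.0855
finger_force: 0.0
```

```bash
python3 - <<'E'
from h import *
s=bot.observe();p=bot.camera_params("wrist");im=bot.grab_frame("wrist");cv2.imwrite("pics/w1.png",im[:,:,::-1])
import pickle;pickle.dump((s,p),open("w1.pkl","wb"));print(s["position"],s["tool_rot"])
for X in([.624,-.27,.009],[.658,-.192,.009],[.59,-.348,.009],[.544,-.283,.005]):print(pix(p,np.array(X)))
E
```

```text
[ 0.62388115 -0.26946889  0.20015594] [-3.14087722e+00  1.30836012e-03  1.16190868e+00]
[317.9308622  178.20975756]
[318.19652506  91.03896538]
[317.69999565 253.96298877]
[254.65146446 217.1701269 ]
```

View pics/w1.png

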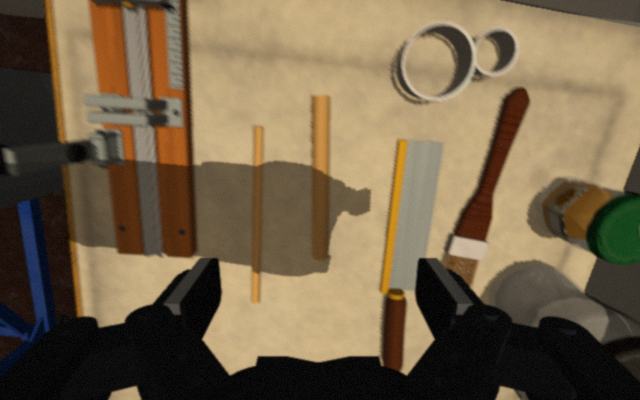

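The wrist view shows the thick dowel from (320,96) to (320,260), centred between the fingers. The thin dowel is at column ~257, about 65 mm away, so I'll half-close the fingers before going down. In the block, the groove is at column ~140, the guide at row ~110 and the hold-down hinge at (108,147).

```bash
python3 - <<'E'
from h import *
import pickle
s,p=pickle.load(open("w1.pkl","rb"));im=cv2.imread("pics/w1.png");h=cv2.cvtColor(im,cv2.COLOR_BGR2HSV)
a,b=ray(p,(320,96),.009),ray(p,(320.3,260),.009);print(a,b,(a+b)/2,np.linalg.norm(a-b),to_tool((a+b)/2,s))
S=h[:,:,1].astype(int)
for r in(110,140,180,220,250):print(r,S[r,306:336])
# block in wrist: open end corners, top z=.02
for q in((118,255),(194,255),(144,255),(162,254)):print(q,ray(p,q,.02))
for q in((135,75),(155,235)):print(q,ray(p,q,.02))
E
```

```text
[ 0.6577988  -0.19683865  0.009     ] [ 0.5897486  -0.35584034  0.009     ] [ 0.6237737 -0.2763395  0.009    ] 0.17295192042800492 [-0.00609684  0.00276985  0.19116215]
110 [ 85  88  88  89  96 111 145 155 168 171 168 163 161 161 170 168 163 167
 163 171 163 164 151 127 113  96  91  88  89  91]
140 [ 89  88  90  92  99 109 137 158 168 171 165 164 163 167 165 164 166 168
 164 167 173 166 146 122  99  93  90  90  83  84]
180 [ 97  89 101  93  96 117 140 155 155 165 162 158 162 175 171 168 166 172
 166 171 169 156 141 125 109  97  92  96  95  97]
220 [ 95  95  96 104  95 114 127 147 166 168 161 171 169 165 172 174 170 174
 171 175 172 160 132 102 101  93  89  94  93  98]
250 [ 99  93  98  96 105 116 134 146 158 163 171 177 168 171 168 165 164 165
 171 176 160 124 114  94  89  90  88  86  87  85]
(118, 255) [ 0.39592404 -0.25986788  0.02      ]
(194, 255) [ 0.47039133 -0.29204713  0.02      ]
(144, 255) [ 0.42140131 -0.27087727  0.02      ]
(162, 254) [ 0.43964159 -0.27749168  0.02      ]
(135, 75) [ 0.50950483 -0.11318302  0.02      ]
(155, 235) [ 0.44415897 -0.25579548  0.02      ]
```

move_arm --moves '[[[0.5, 0, 0, 0.05, 0, 0, 0], [0.5, 0, 0, 0.1, 0, 0, 0], [0.5, 0, 0, 0.12, 0, 0, 0], [0.5, 0, 0, 0.12, 0, 0, 0], [0.5, 0, 0, 0.12, 0, 0, 0]]]'

```text
clock: 2.65
position: [0.6241, -0.2659, 0.082]
tool_rot: [3.141, 0.0, 1.164]
force: [0.3, 0.2, 0.8]
grip_width: 0.0423
finger_force: 0.0
```

move_arm --moves '[[[0.5, -0.008, 0.0015, 0.04, 0, 0, 0], [0.5, -0.008, 0.0015, 0.07, 0, 0, 0], [0.5, -0.008, 0.0015, 0.0785, 0, 0, 0], [0.5, -0.008, 0.0015, 0.0785, 0, 0, 0], [0, -0.008, 0.0015, 0.0785, 0, 0, 0]]]' --force 40

```text
clock: 3.15
position: [0.6233, -0.274, 0.005]
tool_rot: [3.139, -0.0, 1.164]
force: [-0.5, -1.0, 0.8]
grip_width: 0.0293
finger_force: 0.0
```

move_arm --moves '[[[0, 0, 0, 0, 0, 0, 0], [0, 0, 0, 0, 0, 0, 0], [0, 0, 0, 0, 0, 0, 0]]]'

```text
clock: 3.45
position: [0.6234, -0.274, 0.0051]
tool_rot: [3.139, -0.0, 1.164]
force: [-1.8, 1.0, 9.4]
grip_width: 0.0161
finger_force: 38.9
```

move_arm --moves '[[[0.35, 0, 0, 0, 0, 0, 0], [0.35, 0, 0, 0.0035, 0, 0, 0], [0.35, 0, 0, 0.0035, 0, 0, 0], [0.0, 0, 0, 0.0035, 0, 0, 0], [0.0, 0, 0, 0.0035, 0, 0, 0]]]' --force 25

```text
clock: 3.95
position: [0.623, -0.274, 0.0004]
tool_rot: [3.14, -0.0, 1.164]
force: [-0.3, 0.9, 13.3]
grip_width: 0.0172
finger_force: 27.6
```

move_arm --moves '[[[0, 0, 0, 0, 0, 0, 0], [0, 0, 0, 0, 0, 0, 0]]]'

```text
clock: 4.15
position: [0.6229, -0.274, 0.0004]
tool_rot: [3.14, -0.0, 1.164]
force: [-0.8, 0.5, 13.1]
grip_width: 0.0168
finger_force: 27.6
```

move_arm --moves '[[[0, 0, 0, -0.02, 0, 0, 0], [0, 0, 0, -0.05, 0, 0, 0], [0, 0, 0, -0.08, 0, 0, 0], [0, 0, 0, -0.08, 0, 0, 0]]]'

```text
clock: 4.55
position: [0.624, -0.2747, 0.0844]
tool_rot: [3.136, -0.0, 1.164]
force: [0.7, -0.4, 0.3]
grip_width: 0.0168
finger_force: 24.7
```

```bash
python3 - <<'E'
from h import *
s=bot.observe();p=bot.camera_params("side");im=bot.grab_frame("side")[:,:,::-1];print(s["position"],s["grip_width"],s["finger_force"],s["force"])
print(pix(p,s["position"]))
u,v=pix(p,s["position"]).astype(int);a=cv2.resize(im[v-45:v+35,u-60:u+60],None,fx=5,fy=5,interpolation=2)
w=bot.grab_frame("wrist")[:,:,::-1];b=w[100:400,150:490]
o=np.zeros((400,940,3),np.uint8);o[:,:600]=a;o[:300,600:]=b;cv2.imwrite("pics/g1.png",cv2.resize(o,(800,340)))
E
```

```text
[ 0.62395314 -0.27470524  0.08443215] 0.0168415285761118 24.656701683998108 [ 0.72473384 -0.44173582  0.32520668]
[274.55274588 184.22155171]
```

View pics/g1.png

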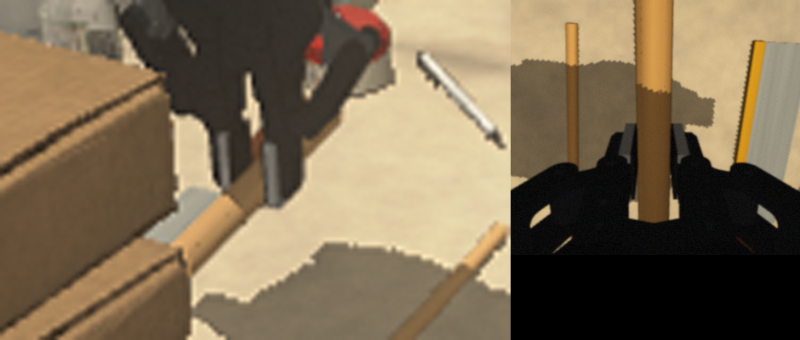

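The dowel is held level near its middle, with the fingertips about at its underside. Next I'll fit the groove line from the earlier pictures.

```bash
python3 - <<'E'
from h import *
import pickle
s,p=pickle.load(open("w1.pkl","rb"))
def fit(im,p,rows,c0,nm,vert):
    h=cv2.cvtColor(im,cv2.COLOR_BGR2HSV);P=[];
    g=(h[:,:,1]<90)&True
    for r in rows:
        c=int(round(c0(r)));
        line=g[r] if vert else g[:,r]
        if not line[c]:continue
        a=c
        while line[a-1]:a-=1
        b=c
        while line[b+1]:b+=1
        if (b-a)>32: continue
        uv=((a+b)/2,r) if vert else (r,(a+b)/2)
        P.append(np.r_[ray(p,uv,.0225)[:2],b-a+1])
    P=np.array(P);mu=np.median(P[:,:2],0);l=cv2.fitLine(P[:,:2].astype(np.float32),cv2.DIST_HUBER,0,1e-4,1e-4).ravel()
    d=l[:2]*np.sign(l[1]);n=np.array([-d[1],d[0]]);print(nm,len(P),np.median(P[:,2]),"pt",l[2:],"yaw",np.degrees(np.arctan2(d[1],d[0])),"res",np.std((P[:,:2]-l[2:])@n));return d,l[2:]
w=cv2.imread("pics/w1.png")
fit(w,p,list(range(20,90))+list(range(165,245)),lambda r:135+(r-20)*(153-135)/(240-20),"wrist",True)
t=cv2.imread("pics/top0.png");tp=bot.camera_params("top")
# top: along columns
x0,y0=250+555/4.6,125+502/4.6;x1,y1=250+345/4.6,125+397/4.6
fit(t,tp,list(range(int(x1),int(x0)-1))+list(range(284,304)),lambda c:y0+(c-x0)*(y1-y0)/(x1-x0),"top",False)
h=cv2.cvtColor(w,cv2.COLOR_BGR2HSV);print(h[240:265,128,1],h[240:265,182,1])
print(to_tool([.453,-.229,.13]))
E
```

```text
wrist 150 19.0 pt [ 0.4938624  -0.15422988] yaw 62.775192 res 0.00022466035496558373
top 63 10.0 pt [ 0.475677   -0.18145245] yaw 62.652195 res 0.0006333122837637445
[211 201 219 210 217 195 222 211 216 213 201 199 190 145 110  99  92  86
  95  86  87  88  89  87  89] [213 211 209 193 200 218 239 216 230 212 197 202 199 216 208 196 148 114
  96  89  88  90  90  89  86]
[-0.02605904 -0.17324184 -0.0496553 ]
```

move_arm --moves '[[[0, -0.03, -0.0754, 0, 0, 0, 0.0111], [0, -0.03, -0.1254, 0, 0, 0, 0.0111], [0, -0.03, -0.1754, 0, 0, 0, 0.0111], [0, -0.03, -0.1754, 0, 0, 0, 0.0111], [0, -0.03, -0.1754, 0, 0, 0, 0.0111]]]'

```text
clock: 5.15
position: [0.4452, -0.2303, 0.079]
tool_rot: [-3.138, -0.0, 1.093]
force: [0.3, -0.4, -0.2]
grip_width: 0.0167
finger_force: 24.8
```

move_arm --moves '[[[0, 0, 0, 0.02, 0, 0, 0], [0, 0, 0, 0.04, 0, 0, 0], [0, 0, 0, 0.04, 0, 0, 0], [0, 0, 0, 0.04, 0, 0, 0]]]'

```text
clock: 5.55
position: [0.449, -0.2319, 0.0392]
tool_rot: [-3.14, 0.0, 1.094]
force: [-0.5, 0.4, 0.0]
grip_width: 0.0171
finger_force: 24.8
```

```bash
python3 - <<'E'
from h import *
s=bot.observe();print(s["position"],s["tool_rot"],s["grip_width"],s["finger_force"],s["force"],s["clock"])
p=bot.camera_params("side");im=bot.grab_frame("side")[:,:,::-1]
q=bot.camera_params("wrist");w=bot.grab_frame("wrist")[:,:,::-1];cv2.imwrite("pics/w2raw.png",w)
import pickle;pickle.dump((s,q),open("w2.pkl","wb"))
u,v=pix(p,s["position"]).astype(int);print(u,v)
a=cv2.resize(im[v-60:v+60,u-90:u+40],None,fx=3.2,fy=3.2,interpolation=2)
o=np.zeros((400,800,3),np.uint8);o[:384,:416]=a;o[:400,416:]=w[:,60:444];cv2.imwrite("pics/g2.png",o)
E
```

```text
[ 0.44899981 -0.23191314  0.03920898] [-3.14040964e+00  2.86977349e-04  1.09419423e+00] 0.017064413322900058 24.79939341545105 [-0.51060402  0.35469013  0.01364082] 5.55
357 210
```

View pics/g2.png

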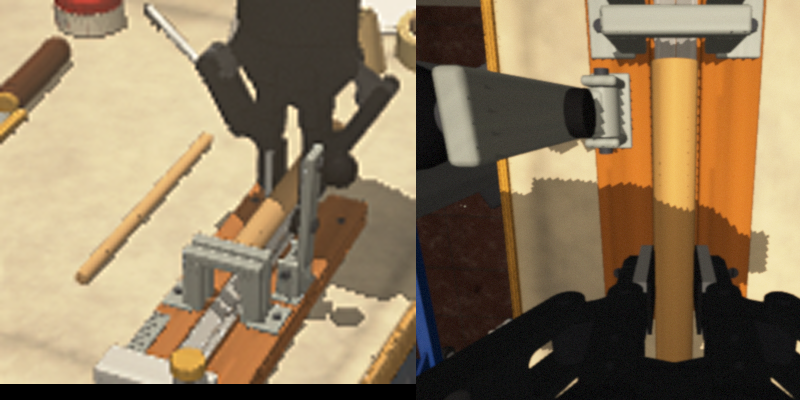

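The dowel hovers above the groove, its front end just short of the guide. In the wrist view the dowel and the block both centre near column 676. I'll check this numerically.

```bash
python3 - <<'E'
from h import *
import pickle
s,p=pickle.load(open("w2.pkl","rb"));w=cv2.imread("pics/w2raw.png");h=cv2.cvtColor(w,cv2.COLOR_BGR2HSV)
o=60-416
for r in(64,90,120,150,175): 
    S=h[r,:,1].astype(int);H=h[r,:,0].astype(int);V=h[r,:,2]
    print(r,"L",S[225:260:2],"R",S[385:420:2]);print("  hue",H[285:350:2],"V",V[285:350:2])
print(h[45:60,320,1],h[45:60,320,2])
E
```

```text
64 L [ 78  77  82  81 132 209 204 203 204 203 209 204 204 204 202 204 208 204] R [205 208 204 204 210 205 204 207 209 206 159  76  71  72  72  73  70  72]
  hue [12 12 13 13 13 16 16 17 16 17 17 18 18 18 19 19 19 20 19 19 19 19 19 18
 18 17 17 16 16 13 13 14 13] V [136 178 202 159  92 112 162 178 187 199 215 223 228 232 236 239 241 241
 239 239 236 235 236 232 228 216 210 194 141 103 139 202 173]
90 L [ 38  59 128  64  36  41  37  39  34  30  31  33  37  37  41  40  39  37] R [207 205 204 205 206 206 201 205 207 172  85  73  70  68  69  68  70  69]
  hue [14 14 14 14 13 14 16 17 17 17 17 18 18 18 19 19 19 20 19 19 19 19 19 18
 18 17 17 17 15 13 13 14 14] V [217 213 214 212 181 111 157 180 184 198 216 224 230 235 238 240 242 241
 240 238 239 236 233 233 226 218 202 185 163 156 156 208 219]
120 L [ 49  73  85  23  43 112  23  44  38  42  36  36  36  36  38  35  39  39] R [207 203 206 206 205 206 206 208 174  77  73  70  74  69  73  70  70  72]
  hue [14 14 14 14 14 14 16 16 16 16 17 18 18 19 19 20 20 20 19 19 19 19 19 18
 17 18 16 17 14 13 14 14 14] V [217 218 216 217 199 136 152 181 1
[... 326 characters left out ...]
 18 19 18
 17 17 17 16 14 13 13 14 14] V [222 221 218 220 208 151 139 182 193 196 213 226 230 235 238 241 242 243
 240 239 236 234 234 230 223 211 196 159 159 132 203 220 221]
175 L [ 73  74  71  70  74  69  71  76 150 203 209 208 204 206 213 203 204 202] R [203 212 208 203 201 201 194  91  71  70  67  69  68  71  69  70  72  74]
  hue [14 15 14 14 15 13 15 16 16 17 17 18 18 18 19 19 20 19 19 19 19 19 18 17
 17 17 18 15 13 13 14 14 14] V [221 223 222 219 215 181 136 180 195 181 211 223 231 235 238 241 241 242
 240 238 237 236 234 215 218 209 189 156 152 149 208 220 221]
[ 74  65  70  66  62  70  70  70  66  69  65  79 130 151 150] [107 102 102 104 103 105 105 106 105 104 102 110 159 227 239]
```

move_arm --moves '[[[0, 0, 0.001, 0.006, 0, 0, 0], [0, 0, 0.001, 0.012, 0, 0, 0], [0, 0, 0.001, 0.015, 0, 0, 0], [0, 0, 0.001, 0.016, 0, 0, 0], [0, 0, 0.001, 0.016, 0, 0, 0]]]' --force 25

```text
clock: 6.15
position: [0.45, -0.2323, 0.0232]
tool_rot: [-3.141, 0.0, 1.094]
force: [0.5, 0.2, -0.3]
grip_width: 0.017
finger_force: 24.8
```

move_arm --moves '[[[0, 0, 0, 0.001, 0, 0, 0], [0, 0, 0, 0.002, 0, 0, 0], [0, 0, 0, 0.002, 0, 0, 0]]]'

```text
clock: 6.45
position: [0.4502, -0.2323, 0.0214]
tool_rot: [3.141, -0.0, 1.094]
force: [0.4, 0.1, 2.1]
grip_width: 0.0171
finger_force: 26.1
```

move_arm --moves '[[[0, 0, 0, 0.001, 0, 0, 0], [0, 0, 0, 0.0015, 0, 0, 0], [0, 0, 0, 0.0015, 0, 0, 0]]]'

```text
clock: 6.75
position: [0.4504, -0.2324, 0.0208]
tool_rot: [3.141, -0.001, 1.094]
force: [-4.9, 3.7, 27.9]
grip_width: 0.0172
finger_force: 37.3
```

move_arm --moves '[[[0, 0, 0, -0.0013, 0, 0, 0], [0.5, 0, 0, -0.0013, 0, 0, 0], [0.5, 0, 0, -0.0013, 0, 0, 0], [0.5, 0, 0, -0.0013, 0, 0, 0], [0.5, 0, 0, -0.03, 0, 0, 0]]]'

```text
clock: 7.25
position: [0.4486, -0.2316, 0.0479]
tool_rot: [-3.137, 0.001, 1.094]
force: [0.9, 0.6, 0.4]
grip_width: 0.0428
finger_force: 0.0
```

move_arm --moves '[[[0, -0.05, 0, -0.03, 0, 0, 0], [0, -0.1, 0, -0.03, 0, 0, 0], [0, -0.12, 0, -0.03, 0, 0, 0], [0, -0.12, 0, -0.03, 0, 0, 0], [0, -0.12, 0, -0.03, 0, 0, 0]]]'

```text
clock: 7.75
position: [0.3948, -0.3389, 0.0796]
tool_rot: [-3.141, -0.0, 1.093]
force: [0.1, 1.1, 0.0]
grip_width: 0.0003
finger_force: 0.0
```

```bash
python3 - <<'E'
from h import *
s=bot.observe();print(s["position"],s["tool_rot"],s["force"],s["clock"],s["grip_width"])
p=bot.camera_params("side");im=bot.grab_frame("side")[:,:,::-1];im2=bot.grab_frame("top")[:,:,::-1];cv2.imwrite("pics/top3raw.png",im2)
q=bot.camera_params("wrist");w=bot.grab_frame("wrist")[:,:,::-1];cv2.imwrite("pics/w3raw.png",w)
import pickle;pickle.dump((s,q),open("w3.pkl","wb"))
o=np.zeros((600,800,3),np.uint8);o[:300,:400]=cv2.resize(im[180:330,260:460],None,fx=2,fy=2,interpolation=2)
o[:300,400:]=cv2.resize(im2[150:300,240:440],None,fx=2,fy=2,interpolation=2);o[300:,:480]=cv2.resize(w,(480,300));cv2.imwrite("pics/g3.png",o)
E
```

```text
[ 0.39482896 -0.3389469   0.07963807] [-3.14131304e+00 -2.32663142e-04  1.09337360e+00] [0.06265386 1.06489611 0.00777276] 7.75 0.00026522592491925865
```

View pics/g3.png

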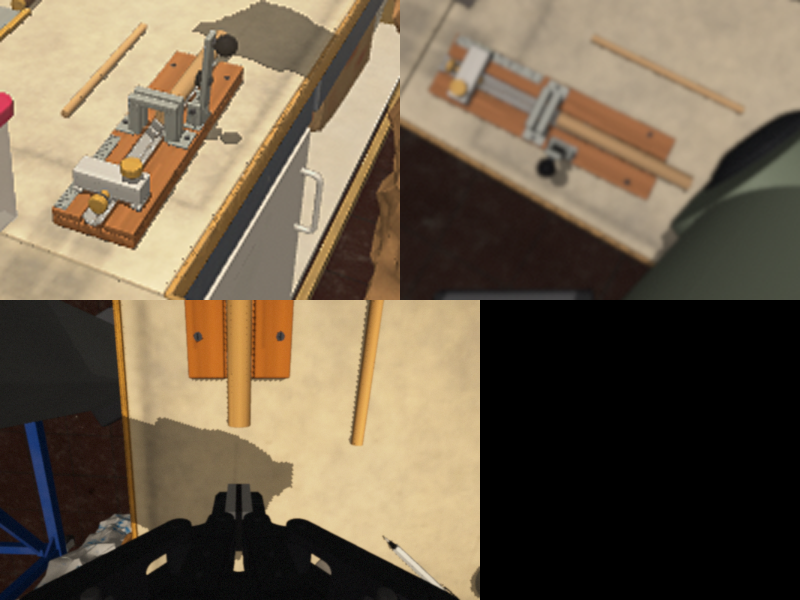

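The dowel lies seated in the groove with its rear end about 37 mm out of the open end, and the shut fingers are behind it. I'll lower them and push.

move_arm --moves '[[[0, 0, 0, 0.04, 0, 0, 0], [0, 0, 0, 0.054, 0, 0, 0], [0, 0, 0, 0.054, 0, 0, 0], [0, 0.01, 0, 0.054, 0, 0, 0], [0, 0.018, 0, 0.054, 0, 0, 0]]]'

```text
clock: 8.4
position: [0.4042, -0.3223, 0.0268]
tool_rot: [3.141, -0.0, 1.095]
force: [-0.3, 0.6, -0.8]
grip_width: -0.0
finger_force: 0.0
```

move_arm --moves '[[[0, 0.01, 0, 0, 0, 0, 0], [0, 0.02, 0, 0, 0, 0, 0], [0, 0.03, 0, 0, 0, 0, 0], [0, 0.038, 0, 0, 0, 0, 0], [0, 0.042, 0, 0, 0, 0, 0]]]'

```text
clock: 8.9
position: [0.4231, -0.2846, 0.0259]
tool_rot: [3.142, -0.0, 1.095]
force: [-0.9, -2.2, 1.4]
grip_width: 0.0003
finger_force: 1.0
```

```bash
python3 - <<'E'
from h import *
s=bot.observe();print(s["position"],s["tool_rot"],s["force"],s["clock"],s["grip_width"])
d=np.array([.4583,.8888]);n=np.array([-.8888,.4583]);print("s",s["position"][:2]@d,"n",s["position"][:2]@n)
im2=bot.grab_frame("top")[:,:,::-1];cv2.imwrite("pics/top4raw.png",im2)
im=bot.grab_frame("side")[:,:,::-1]
w=bot.grab_frame("wrist")[:,:,::-1];cv2.imwrite("pics/w4raw.png",w)
o=np.zeros((600,800,3),np.uint8);o[:300,:400]=cv2.resize(im[200:300,280:413],(400,300),interpolation=2)
o[:300,400:]=cv2.resize(im2[160:260,250:383],(400,300),interpolation=2);o[300:,:480]=cv2.resize(w,(480,300));cv2.imwrite("pics/g4.png",o)
E
```

```text
[ 0.4231378  -0.2846079   0.02587364] [ 3.14153060e+00 -2.01348022e-04  1.09546607e+00] [-0.85245288 -2.17512547  1.42954081] 8.9 0.00027873852677462945
s -0.05903544827725021 n -0.5065206773708419
```

View pics/g4.png

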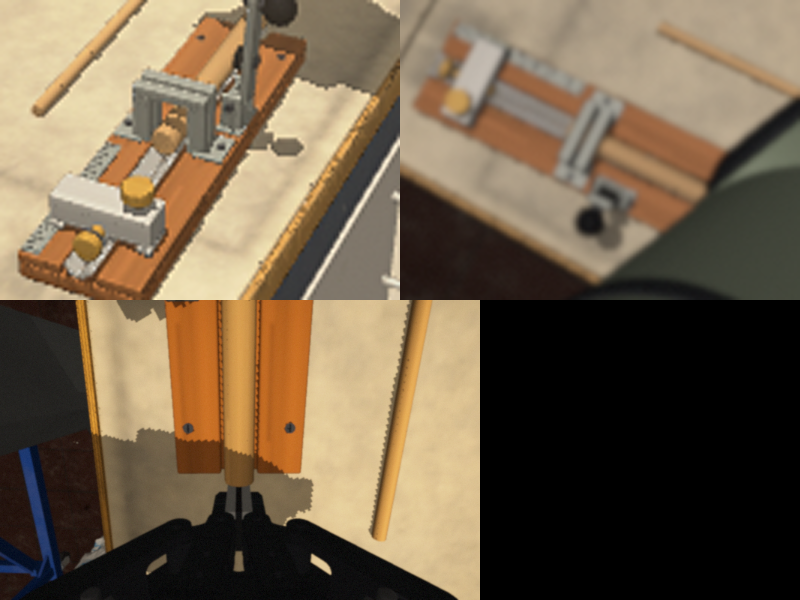

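```bash
python3 - <<'E'
from h import *
tp=bot.camera_params("top");sp=bot.camera_params("side")
d=np.array([.4583,.8888]);n=np.array([-.8888,.4583])
cr=lambda q:(250+(q[0]+.5)/4.6-.5,125+(q[1]+.5)/4.6-.5)
for q in((141,290),(150,296)):
  for z in(.0277,.04,.045):X=ray(tp,cr(q),z)[:2];print(q,z,"x",X@d-.0995,"n",X@n)
for z in(.0277,.0367):X=ray(sp,(280+170/3.007,200+(140 if z<.03 else 128)/3),z)[:2];print("front",X@d-.0995,X@n)
E
```

```text
(141, 290) 0.0277 x 0.09351526609664124 n -0.5104578791743224
(141, 290) 0.04 x 0.09098210304560553 n -0.5098742074328745
(141, 290) 0.045 x 0.08995236196794873 n -0.5096369424973266
(150, 296) 0.0277 x 0.08791264589891543 n -0.5097432252259461
(150, 296) 0.04 x 0.08545840675577585 n -0.5091696207887966
(150, 296) 0.045 x 0.08446074856750774 n -0.50893644825337
front 0.02129712771876667 -0.5010070229680641
front 0.020678381370863932 -0.5013309439768572
```

move_arm --moves '[[[0, 0.01, 0, 0, 0, 0, 0], [0, 0.02, 0, 0, 0, 0, 0], [0, 0.03, 0, 0, 0, 0, 0], [0, 0.037, 0, 0, 0, 0, 0], [0, 0.042, 0, 0, 0, 0, 0]]]'

```text
clock: 9.55
position: [0.4423, -0.2473, 0.0258]
tool_rot: [-3.141, -0.0, 1.095]
force: [-0.5, -0.1, 0.3]
grip_width: 0.0
finger_force: 0.4
```

move_arm --moves '[[[0, 0.001, 0, 0, 0, 0, 0], [0, 0.002, 0, 0, 0, 0, 0], [0, 0.003, 0, 0, 0, 0, 0]]]'

```text
clock: 9.85
position: [0.4431, -0.2458, 0.0258]
tool_rot: [3.141, 0.0, 1.094]
force: [-0.5, -1.1, 0.7]
grip_width: -0.0001
finger_force: 0.2
```

```bash
python3 - <<'E'
from h import *
s=bot.observe();print(s["position"],s["force"],s["clock"])
d=np.array([.4583,.8888]);n=np.array([-.8888,.4583]);print("s",s["position"][:2]@d,"n",s["position"][:2]@n,"F",s["force"][:2]@d)
im=bot.grab_frame("side")[:,:,::-1];cv2.imwrite("pics/g5.png",cv2.resize(im[200:320,270:430],None,fx=5,fy=5,interpolation=2))
E
```

```text
[ 0.4431215  -0.24581196  0.02582545] [-0.45601838 -1.10109301  0.65562779] 9.85
s -0.015395085840251649 n -0.5065020055982334 F -1.1876446926831918
```

View pics/g5.png

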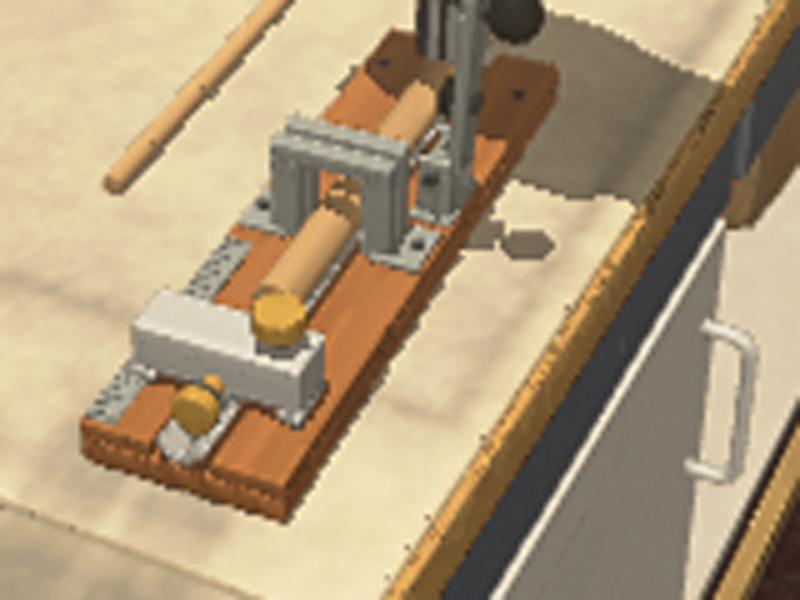

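The dowel's front end is now close to the stop, hidden behind the brass knob. The arm is stiff, so before feeling for contact I'll measure the remaining gap with the wrist camera from above. First I need the camera's offset.

```bash
python3 - <<'E'
from h import *
s=bot.observe();p=bot.camera_params("wrist");R=np.array(p["R"]);c=-R.T@p["t"];print(to_tool(c),Ro.from_euler("xyz",s["tool_rot"]).inv().apply(R.T@[0,0,1]),p["cx"],p["cy"],f(p))
E
```

```text
[ 0.069682    0.00037186 -0.14250898] [-2.78660036e-01  5.84827194e-04  9.60389630e-01] 317.93306408324537 203.37022585645207 329.9666260349576
```

move_arm --moves '[[[0, -0.02, 0, 0, 0, 0, 0], [0, -0.02, 0, -0.05, 0, 0, 0], [0, -0.02, 0, -0.1, 0, 0, 0], [0, -0.02, 0, -0.13, 0, 0, 0], [0, -0.02, 0, -0.13, 0, 0, 0]]]'

```text
clock: 10.4
position: [0.4354, -0.2644, 0.1594]
tool_rot: [3.136, -0.001, 1.094]
force: [0.2, 0.8, -1.1]
grip_width: 0.0002
finger_force: 0.0
```

move_arm --moves '[[[0, 0.05, 0, 0, 0, 0, 0], [0, 0.1, 0, 0.02, 0, 0, 0], [0, 0.13, 0, 0.04, 0, 0, 0], [0, 0.13, 0, 0.04, 0, 0, 0], [0, 0.13, 0, 0.04, 0, 0, 0]]]'

```text
clock: 10.9
position: [0.4932, -0.1476, 0.1151]
tool_rot: [-3.14, 0.001, 1.095]
force: [0.2, -1.2, 0.0]
grip_width: 0.0002
finger_force: 0.0
```

```bash
python3 - <<'E'
from h import *
import pickle
s=bot.observe();q=bot.camera_params("wrist");w=bot.grab_frame("wrist")[:,:,::-1];cv2.imwrite("pics/w6raw.png",w);pickle.dump((s,q),open("w6.pkl","wb"))
print(s["position"],s["clock"])
cv2.imwrite("pics/g6.png",cv2.resize(w[0:220,240:400],None,fx=2.7,fy=2.7,interpolation=2))
E
```

```text
[ 0.49318942 -0.14762538  0.11508666] 10.9
```

View pics/g6.png

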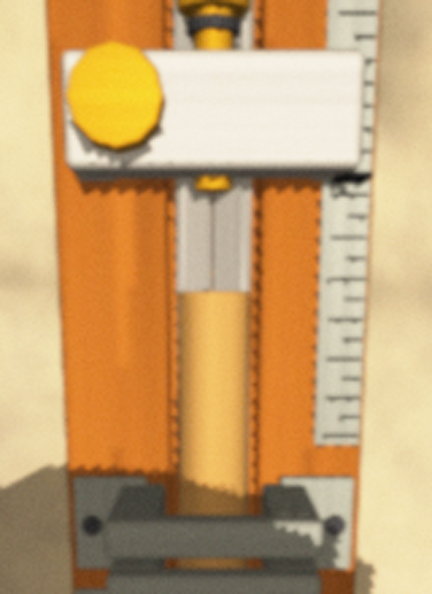

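The picture shows the dowel's front end at crop row ~292 and the brass screw tip at row ~190, both on column ~213. I'll turn that gap into millimetres.

```bash
python3 - <<'E'
from h import *
import pickle
s,p=pickle.load(open("w6.pkl","rb"));w=cv2.imread("pics/w6raw.png");h=cv2.cvtColor(w,cv2.COLOR_BGR2HSV)
c=int(240+213/2.7);print(c);print("tip",[(r,int(h[r,c-1,1]),int(h[r,c-1,2])) for r in range(63,76)]);print("dow",[(r,int(h[r,c+3,1])) for r in range(102,114)])
d=np.array([.4583,.8888])
for r,z in((70.5,.0277),(70.5,.0245),(107.5,.0367),(107.5,.03),(61,.03)):print(r,z,ray(p,(c,r),z)[:2]@d-.0995)
print(s["position"][:2]@d-.0995)
E
```

```text
318
tip [(63, 52, 88), (64, 125, 100), (65, 192, 153), (66, 222, 196), (67, 216, 223), (68, 218, 234), (69, 219, 208), (70, 187, 134), (71, 91, 98), (72, 57, 107), (73, 47, 125), (74, 49, 146), (75, 47, 163)]
dow [(102, 39), (103, 40), (104, 40), (105, 44), (106, 44), (107, 75), (108, 133), (109, 147), (110, 151), (111, 151), (112, 153), (113, 151)]
70.5 0.0277 0.08805045599060357
70.5 0.0245 0.08837002403793465
107.5 0.0367 0.06498608157479
107.5 0.03 0.06498261417821968
61 0.03 0.09347090369239966
-0.0046807242460753795
```

The gap is about 23 mm. I'll go back behind the dowel and push about 19 mm, then feel for contact in fine steps.

move_arm --moves '[[[0, -0.05, 0, 0, 0, 0, 0], [0, -0.1, 0, 0, 0, 0, 0], [0, -0.13, 0, 0, 0, 0, 0], [0, -0.13, 0, 0, 0, 0, 0], [0, -0.13, 0, 0.04, 0, 0, 0]]]'

```text
clock: 11.45
position: [0.4355, -0.2663, 0.0789]
tool_rot: [3.134, -0.0, 1.091]
force: [1.7, 0.2, -1.2]
grip_width: -0.0001
finger_force: 0.0
```

move_arm --moves '[[[0, 0, 0, 0.04, 0, 0, 0], [0, 0, 0, 0.05, 0, 0, 0], [0, 0, 0, 0.05, 0, 0, 0], [0, 0.01, 0, 0.05, 0, 0, 0], [0, 0.018, 0, 0.05, 0, 0, 0]]]'

```text
clock: 11.95
position: [0.4436, -0.2469, 0.0274]
tool_rot: [3.139, -0.0, 1.094]
force: [0.6, 0.5, 0.4]
grip_width: 0.0002
finger_force: 0.0
```

move_arm --moves '[[[0, 0.006, 0, 0, 0, 0, 0], [0, 0.012, 0, 0, 0, 0, 0], [0, 0.017, 0, 0, 0, 0, 0], [0, 0.02, 0, 0, 0, 0, 0], [0, 0.02, 0, 0, 0, 0, 0]]]'

```text
clock: 12.45
position: [0.4517, -0.229, 0.0258]
tool_rot: [-3.141, -0.0, 1.095]
force: [-0.0, -0.2, 0.8]
grip_width: 0.0001
finger_force: 0.0
```

```bash
cat > st.py <<'E'
from h import *
s=bot.observe();d=np.array([.4583,.8888]);n=np.array([-.8888,.4583]);print("s",s["position"][:2]@d,"n",s["position"][:2]@n,"z",s["position"][2],"F",s["force"][:2]@d,s["force"],s["clock"],s["finger_force"])
E
python3 st.py
```

```text
s 0.0034183475240545935 n -0.5064109455615817 z 0.025813257446512826 F -0.1417764319836832 [-0.01384475 -0.15237554  0.79930363] 12.45 0.0
```

move_arm --moves '[[[0, 0.001, 0, 0, 0, 0, 0], [0, 0.002, 0, 0, 0, 0, 0], [0, 0.0025, 0, 0, 0, 0, 0], [0, 0.0025, 0, 0, 0, 0, 0]]]'

```text
clock: 12.85
position: [0.4525, -0.2274, 0.0258]
tool_rot: [-3.141, 0.0, 1.094]
force: [-0.4, -0.2, 1.0]
grip_width: -0.0001
finger_force: 0.1
```

```bash
python3 st.py
```

```text
s 0.0052787722693345696 n -0.5064058919826954 z 0.025772086136976187 F -0.3564193670252018 [-0.43076423 -0.17889302  1.0354443 ] 12.85 0.1171821216121316
```

move_arm --moves '[[[0, 0.0004, 0, 0, 0, 0, 0], [0, 0.0004, 0, 0, 0, 0, 0], [0, 0.0004, 0, 0, 0, 0, 0]]]'

```text
clock: 13.15
position: [0.4528, -0.227, 0.0258]
tool_rot: [-3.142, 0.0, 1.094]
force: [-1.1, -1.2, -0.4]
grip_width: -0.0003
finger_force: 0.2
```

move_arm --moves '[[[0, 0.0004, 0, 0, 0, 0, 0], [0, 0.0004, 0, 0, 0, 0, 0], [0, 0.0004, 0, 0, 0, 0, 0]]]'

```text
clock: 13.45
position: [0.453, -0.2266, 0.0258]
tool_rot: [3.142, -0.0, 1.095]
force: [-0.5, 0.4, 0.4]
grip_width: 0.0
finger_force: 0.1
```

move_arm --moves '[[[0, 0.0003, 0, 0, 0, 0, 0], [0, 0.0003, 0, 0, 0, 0, 0], [0, 0.0003, 0, 0, 0, 0, 0]]]'

```text
clock: 13.75
position: [0.4531, -0.2264, 0.0258]
tool_rot: [-3.142, -0.0, 1.095]
force: [-0.1, -0.2, -0.8]
grip_width: 0.0004
finger_force: 0.1
```

move_arm --moves '[[[0, 0.0003, 0, 0, 0, 0, 0], [0, 0.0003, 0, 0, 0, 0, 0], [0, 0.0003, 0, 0, 0, 0, 0]]]'

```text
clock: 14.05
position: [0.4533, -0.2261, 0.0258]
tool_rot: [3.142, 0.0, 1.095]
force: [-0.9, -0.3, -0.1]
grip_width: -0.0001
finger_force: 0.0
```

move_arm --moves '[[[0, 0.0003, 0, 0, 0, 0, 0], [0, 0.0003, 0, 0, 0, 0, 0], [0, 0.0003, 0, 0, 0, 0, 0]]]'

```text
clock: 14.35
position: [0.4534, -0.2258, 0.0258]
tool_rot: [3.142, 0.0, 1.095]
force: [-0.6, 1.4, 0.3]
grip_width: -0.0001
finger_force: 0.0
```

move_arm --moves '[[[0, 0.0003, 0, 0, 0, 0, 0], [0, 0.0003, 0, 0, 0, 0, 0], [0, 0.0003, 0, 0, 0, 0, 0]]]'

```text
clock: 14.65
position: [0.4535, -0.2256, 0.0258]
tool_rot: [3.142, -0.0, 1.095]
force: [0.3, -0.7, -0.0]
grip_width: 0.0005
finger_force: 0.1
```

move_arm --moves '[[[0, 0.0003, 0, 0, 0, 0, 0], [0, 0.0003, 0, 0, 0, 0, 0], [0, 0.0003, 0, 0, 0, 0, 0]]]'

```text
clock: 14.95
position: [0.4537, -0.2253, 0.0258]
tool_rot: [3.142, 0.0, 1.095]
force: [-1.4, 0.1, -0.6]
grip_width: -0.0002
finger_force: 0.1
```

move_arm --moves '[[[0, 0.0003, 0, 0, 0, 0, 0], [0, 0.0003, 0, 0, 0, 0, 0], [0, 0.0003, 0, 0, 0, 0, 0]]]'

```text
clock: 15.25
position: [0.4538, -0.225, 0.0258]
tool_rot: [-3.142, -0.0, 1.095]
force: [0.4, -0.4, 0.5]
grip_width: 0.0003
finger_force: 0.1
```

move_arm --moves '[[[0, 0.0003, 0, 0, 0, 0, 0], [0, 0.0003, 0, 0, 0, 0, 0], [0, 0.0003, 0, 0, 0, 0, 0]]]'

```text
clock: 15.55
position: [0.4539, -0.2249, 0.0258]
tool_rot: [3.141, 0.0, 1.094]
force: [-0.3, -2.1, 0.4]
grip_width: 0.0001
finger_force: 1.0
```

move_arm --moves '[[[0, 0, 0, 0, 0, 0, 0]]]'

```text
clock: 15.65
position: [0.4539, -0.2249, 0.0258]
tool_rot: [3.142, 0.0, 1.094]
force: [-1.0, -1.9, 0.2]
grip_width: 0.0003
finger_force: 1.1
```

move_arm --moves '[[[0, 0.0001, 0, 0, 0, 0, 0], [0, 0.0001, 0, 0, 0, 0, 0], [0, 0.0001, 0, 0, 0, 0, 0]]]'

```text
clock: 15.95
position: [0.4539, -0.2249, 0.0258]
tool_rot: [3.142, 0.0, 1.094]
force: [-1.5, -3.0, 0.2]
grip_width: 0.0001
finger_force: 2.0
```

The force steadies at about 3 N along the groove and doesn't fade, so the dowel bears on the screw. I'll back off and locate the knob.

move_arm --moves '[[[0, -0.015, 0, 0, 0, 0, 0], [0, -0.03, 0, 0, 0, 0, 0], [0, -0.03, 0, -0.05, 0, 0, 0], [0, -0.03, 0, -0.1, 0, 0, 0], [0, -0.03, 0, -0.14, 0, 0, 0]]]'

```text
clock: 16.45
position: [0.4402, -0.2513, 0.1681]
tool_rot: [3.141, -0.0, 1.094]
force: [0.3, 0.6, -0.2]
grip_width: -0.0002
finger_force: 0.0
```

```bash
python3 st.py; python3 - <<'E'
from h import *
d=np.array([.4583,.8888]);n=np.array([-.8888,.4583])
tp=bot.camera_params("top");sp=bot.camera_params("side")
def blob(im,x0,y0,x1,y1):
    v=im[y0:y1,x0:x1].max(2);m=(v<60).astype(np.uint8);k,l,st,c=cv2.connectedComponentsWithStats(m);i=1+np.argmax(st[1:,4]);return c[i]+[x0,y0],st[i]
a,sa=blob(cv2.imread("pics/top0.png"),302,222,322,243);b,sb=blob(cv2.imread("pics/side0.png"),362,192,384,214);print(a,sa,b,sb)
def line(p,uv):
    R,t=np.array(p["R"]),np.array(p["t"]);v=R.T@np.array([(uv[0]-p["cx"])/f(p),(uv[1]-p["cy"])/f(p),1]);return -R.T@t,v/np.linalg.norm(v)
c1,v1=line(tp,a);c2,v2=line(sp,b);A=np.c_[v1,-v2];k=np.linalg.lstsq(A,c2-c1,rcond=None)[0];P1,P2=c1+k[0]*v1,c2+k[1]*v2;X=(P1+P2)/2
print("knob",X,"gap",np.linalg.norm(P1-P2),"block x",X[:2]@d-.0995,"y",X[:2]@n+.5068)
E
```

```text
s -0.02166493252606594 n -0.5064166397720974 z 0.16808216351885114 F 0.6479991216619869 [ 0.34538295  0.55097898 -0.17331819] 16.45 0.0
[313.14516129 233.4516129 ] [ 7  7  9  9 62] [372.49152542 203.47457627] [ 5  6 11 10 59]
knob [ 0.43219799 -0.14512865  0.10880448] gap 0.0002830061769240806 block x -0.030414008142907872 y 0.05614996161718172
```

move_arm --moves '[[[0, 0.035, -0.034, 0, 0, 0, 0], [0, 0.07, -0.068, 0, 0, 0, 0], [0, 0.091, -0.09, 0, 0, 0, 0], [0, 0.091, -0.09, 0, 0, 0, 0], [0, 0.091, -0.09, 0.02, 0, 0, 0]]]'

```text
clock: 16.95
position: [0.4034, -0.1283, 0.1472]
tool_rot: [3.138, -0.002, 1.097]
force: [1.0, 0.3, -0.1]
grip_width: 0.0002
finger_force: 0.0
```

```bash
python3 st.py
```

```text
s 0.07087764021651283 n -0.41736816182354486 z 0.14716969532231766 F 0.7329767815048597 [ 0.99710203  0.31053659 -0.0647765 ] 16.95 0.0
```

move_arm --moves '[[[0, 0, 0, 0.03, 0, 0, 0], [0, 0, 0, 0.05, 0, 0, 0], [0, 0, 0, 0.05, 0, 0, 0], [0, 0, 0.01, 0.05, 0, 0, 0], [0, 0, 0.02, 0.05, 0, 0, 0]]]'

```text
clock: 17.45
position: [0.4209, -0.1389, 0.0968]
tool_rot: [3.141, -0.001, 1.094]
force: [-2.2, 1.0, 2.5]
grip_width: -0.0001
finger_force: 1.4
```

move_arm --moves '[[[0, 0, 0.01, 0, 0, 0, 0], [0, 0, 0.02, 0, 0, 0, 0], [0, 0, 0.03, 0, 0, 0, 0], [0, 0, 0.04, 0, 0, 0, 0], [0, 0, 0.05, 0, 0, 0, 0]]]'

```text
clock: 17.95
position: [0.4647, -0.1616, 0.0957]
tool_rot: [-3.141, 0.0, 1.095]
force: [-2.5, 0.6, -2.1]
grip_width: -0.0003
finger_force: 1.2
```

```bash
python3 st.py; python3 - <<'E'
from h import *
im=bot.grab_frame("side")[:,:,::-1];cv2.imwrite("pics/s7.png",im);p=bot.camera_params("side")
d=np.array([.4583,.8888]);n=np.array([-.8888,.4583])
W=lambda x,y,z:np.r_[(x+.0995)*d+(y-.5068)*n,z]
for q in(1.6,1.2,1.0,.9,.75,0):
    k=W(-.03,.03-.074*np.cos(q)+.022*np.sin(q),.04+.074*np.sin(q)+.022*np.cos(q));print(q,pix(p,k))
v=im[190:260,330:400].max(2);print("\n".join("".join("#" if t<45 else "+" if t<75 else "." for t in r) for r in v[::2]))
E
```

```text
s 0.0693340426767253 n -0.48714065885645996 z 0.09571983668430867 F -0.5925781060235481 [-2.53034421  0.63802728 -2.11587813] 17.95 1.1600006371736526
1.6 [371.44286423 201.28645095]
1.2 [356.33123039 196.25013368]
1.0 [348.88406217 195.86275052]
0.9 [345.33342228 196.20614983]
0.75 [340.32842964 197.36997081]
0 [324.17735059 212.82826334]
..................+++++++++++++++++++++...............................
..................++...+..+++++++.....................................
..........++++++++++...+...++++++.....................................
........++++++++++++...+...++++++.....................................
........++++++++++++...+...++++++.....................................
........++++++++++++...+...++++++.....................................
.........+++++++..++...+...+++++......................................
.......................+...++++.......................................
......................++....+.........................................
......................................................................
................................................
[... 1026 characters left out ...]
.............................................................
......................................................................
......................................................................
......................................................................
......................................................................
......................................................................
......................................................................
.....................................................................+
............................................................+......+++
..................................................................++++
```

move_arm --moves '[[[0, 0, 0.008, 0, 0, 0, 0], [0, 0, 0.014, 0, 0, 0, 0], [0, 0, 0.01, 0, 0, 0, 0], [0, 0, 0.008, -0.04, 0, 0, 0], [0, 0, 0.008, -0.045, 0, 0, 0]]]'

```text
clock: 18.5
position: [0.4719, -0.1655, 0.1435]
tool_rot: [3.138, -0.001, 1.094]
force: [0.2, -0.5, -0.3]
grip_width: -0.0001
finger_force: 0.0
```

```bash
python3 st.py; python3 - <<'E'
from h import *
im=bot.grab_frame("side")[:,:,::-1]
v=im[186:226,315:365].max(2);print("\n".join("".join("#" if t<45 else "+" if t<75 else "." for t in r) for r in v[::2]))
E
```

```text
s 0.06918276851943961 n -0.49532169304573914 z 0.14354308778098468 F -0.3808595896072862 [ 0.23149457 -0.54787753 -0.26206678] 18.5 0.0
..................................................
..................................................
..................................................
..................................................
..................................................
...................++++++.........................
.................++++++++++.......................
.................++++++++++.......................
.................++++++++++.......................
.................++++++++.........................
..................................................
..................................................
..................................................
..................................................
..................................................
..................................................
..................................+++.............
.............................+.....+..............
.............................#++..................
..............................++++................
```

move_arm --moves '[[[0, 0, 0.02, 0, 0, 0, 0], [0, 0, 0.034, 0, 0, 0, 0], [0, 0, 0.035, 0.015, 0, 0, 0], [0, 0, 0.036, 0.033, 0, 0, 0], [0, 0, 0.042, 0.043, 0, 0, 0]]]'

```text
clock: 19.05
position: [0.514, -0.1868, 0.0993]
tool_rot: [3.128, -0.001, 1.094]
force: [23.9, -12.1, 29.2]
grip_width: -0.0
finger_force: 15.9
```

```bash
python3 st.py
```

```text
s 0.06955227957478691 n -0.5424958436242057 z 0.09933925739217789 F 0.22537544924828445 [ 23.9249617  -12.08307212  29.15524716] 19.05 15.8895742893219
```

move_arm --moves '[[[0, 0, 0, -0.02, 0, 0, 0], [0, 0, 0, -0.04, 0, 0, 0], [0, 0, 0, -0.045, 0, 0, 0]]]'

```text
clock: 19.35
position: [0.509, -0.1844, 0.1438]
tool_rot: [3.14, -0.001, 1.094]
force: [-0.2, -0.6, -0.4]
grip_width: 0.0
finger_force: 0.0
```

```bash
python3 st.py; python3 - <<'E'
from h import *
im=bot.grab_frame("side")[:,:,::-1]
v=im[186:226,305:365].max(2);print("\n".join("".join("#" if t<45 else "+" if t<75 else "." for t in r) for r in v[::2]))
w=bot.grab_frame("wrist")[:,:,::-1];cv2.imwrite("pics/w8.png",w);p=bot.camera_params("wrist")
d=np.array([.4583,.8888]);n=np.array([-.8888,.4583])
W=lambda x,y,z:np.r_[(x+.0995)*d+(y-.5068)*n,z]
for q in(.9,.75,.6,.4):
    k=W(-.03,.03-.074*np.cos(q)+.022*np.sin(q),.04+.074*np.sin(q)+.022*np.cos(q));print(q,k,pix(p,k),pix(bot.camera_params("side"),k))
E
```

```text
s 0.06937002412219101 n -0.5369381722175456 z 0.14381828397513285 F -0.6103395306027822 [-0.19671089 -0.58526882 -0.3706211 ] 19.35 0.0
............................................................
............................................................
............................................................
............................................................
............................................................
............................................................
............................................................
.......................++++++++.............................
......................++++++++++............................
......................++++++++++............................
......................+++++++++.............................
.......................++++++...............................
............................................................
.........................................++.................
............................................................
............................................................
..........................................++................
.........................................+++++..............
............................................................
.....................................+++....................
0.9 [ 0.48119886 -0.16992927  0.11164161] [262.19182651 236.30917678] [345.33342228 196.20614983]
0.75 [ 0.49042725 -0.17468779  0.10653842] [281.53745243 233.02107305] [340.32842964 197.36997081]
0.6 [ 0.49887421 -0.17904337  0.09994093] [298.57201915 229.00997345] [335.80699969 199.2708992 ]
0.4 [ 0.50859645 -0.18405654  0.0890803 ] [316.88070579 222.9371918 ] [330.69203123 202.8435131 ]
```

move_arm --moves '[[[0, 0, -0.01, 0.01, 0, 0, 0], [0, 0, -0.01, 0.03, 0, 0, 0], [0, 0, -0.01, 0.042, 0, 0, 0], [0, 0, -0.006, 0.048, 0, 0, 0], [0, 0, -0.002, 0.052, 0, 0, 0]]]'

```text
clock: 19.95
position: [0.5069, -0.1835, 0.0901]
tool_rot: [-3.141, 0.0, 1.094]
force: [0.1, -0.1, 1.9]
grip_width: -0.0002
finger_force: 0.4
```

```bash
python3 st.py
```

```text
s 0.0691994806328943 n -0.5346225723573395 z 0.0900945587869321 F -0.05887774320173327 [ 0.07112105 -0.10291687  1.85675594] 19.95 0.3710319846868515
```

move_arm --moves '[[[0, 0, 0.0025, 0.002, 0, 0, 0], [0, 0, 0.005, 0.004, 0, 0, 0], [0, 0, 0.0072, 0.0073, 0, 0, 0], [0, 0, 0.0094, 0.0106, 0, 0, 0], [0, 0, 0.0105, 0.0125, 0, 0, 0]]]'

```text
clock: 20.45
position: [0.5165, -0.1883, 0.0781]
tool_rot: [3.141, 0.0, 1.094]
force: [0.7, -1.4, 1.8]
grip_width: 0.0002
finger_force: 0.6
```

move_arm --moves '[[[0, 0, 0.0005, 0.001, 0, 0, 0], [0, 0, 0.001, 0.002, 0, 0, 0], [0, 0, 0.001, 0.002, 0, 0, 0]]]'

```text
clock: 20.75
position: [0.5171, -0.1886, 0.0763]
tool_rot: [3.142, 0.0, 1.095]
force: [-0.0, -1.3, 0.9]
grip_width: -0.0001
finger_force: 0.3
```

```bash
python3 st.py
```

```text
s 0.0693729213915514 n -0.5460064924349285 z 0.076275911816985 F -1.2059728649528088 [-0.03130625 -1.34071243  0.90046043] 20.75 0.2942040469497442
```

move_arm --moves '[[[0, 0, 0.0005, 0.001, 0, 0, 0], [0, 0, 0.0007, 0.002, 0, 0, 0], [0, 0, 0.0007, 0.002, 0, 0, 0]]]'

```text
clock: 21.05
position: [0.5177, -0.1889, 0.0742]
tool_rot: [-3.142, 0.0, 1.095]
force: [-0.7, 0.3, 0.6]
grip_width: -0.0
finger_force: 0.3
```

move_arm --moves '[[[0, 0, 0.0002, 0.0007, 0, 0, 0], [0, 0, 0.0002, 0.0007, 0, 0, 0]]]'

```text
clock: 21.25
position: [0.5178, -0.189, 0.0736]
tool_rot: [-3.142, 0.0, 1.094]
force: [1.6, 0.6, 1.0]
grip_width: 0.0
finger_force: 0.4
```

move_arm --moves '[[[0, 0, 0.0002, 0.0007, 0, 0, 0], [0, 0, 0.0002, 0.0007, 0, 0, 0]]]'

```text
clock: 21.45
position: [0.5181, -0.1891, 0.0729]
tool_rot: [3.142, -0.0, 1.094]
force: [1.2, -0.0, 1.0]
grip_width: 0.0002
finger_force: 0.6
```

move_arm --moves '[[[0, 0, 0, 0.0005, 0, 0, 0], [0, 0, 0, 0.0005, 0, 0, 0]]]'

```text
clock: 21.65
position: [0.5182, -0.1891, 0.0725]
tool_rot: [3.141, -0.0, 1.094]
force: [1.3, 0.9, 3.7]
grip_width: 0.0003
finger_force: 1.5
```

Resistance is rising at z = 72.5 mm, which is where the arm should close. One more small press, then I'll retreat.

move_arm --moves '[[[0, 0, 0, 0.0003, 0, 0, 0], [0, 0, 0, 0.0003, 0, 0, 0], [0, 0, 0, 0.0003, 0, 0, 0]]]'

```text
clock: 21.95
position: [0.5183, -0.1892, 0.0723]
tool_rot: [3.141, -0.0, 1.094]
force: [1.9, -0.9, 4.9]
grip_width: 0.0
finger_force: 2.5
```

move_arm --moves '[[[0, 0, 0, 0.0003, 0, 0, 0], [0, 0, 0, 0.0003, 0, 0, 0], [0, 0, 0, 0.0003, 0, 0, 0], [0, 0, 0, 0.0003, 0, 0, 0]]]'

```text
clock: 22.35
position: [0.5183, -0.1892, 0.072]
tool_rot: [3.141, -0.0, 1.095]
force: [2.2, -0.0, 6.8]
grip_width: -0.0001
finger_force: 3.2
```

move_arm --moves '[[[0, 0, 0, -0.005, 0, 0, 0], [0, 0, 0, -0.03, 0, 0, 0], [0, 0, 0, -0.07, 0, 0, 0], [0, -0.04, 0, -0.1, 0, 0, 0], [0, -0.07, 0, -0.1, 0, 0, 0]]]'

```text
clock: 22.85
position: [0.4863, -0.2529, 0.1754]
tool_rot: [3.137, -0.0, 1.095]
force: [0.0, -0.6, -0.7]
grip_width: -0.0003
finger_force: 0.0
```

```bash
python3 - <<'E'
from h import *
im=bot.grab_frame("side")[:,:,::-1]
v=im[196:226,305:350].max(2);print("\n".join("".join("#" if t<45 else "+" if t<75 else "." for t in r) for r in v[::2]))
w=bot.grab_frame("wrist")[:,:,::-1];cv2.imwrite("pics/w9.png",w);p=bot.camera_params("wrist");h=cv2.cvtColor(w,cv2.COLOR_BGR2HSV)
d=np.array([.4583,.8888]);n=np.array([-.8888,.4583])
W=lambda x,y,z:np.r_[(x+.0995)*d+(y-.5068)*n,z]
print("screw tip px",pix(p,W(.088,0,.0277)),"knob",pix(p,W(-.03,-.044,.062)),"side",pix(bot.camera_params("side"),W(-.03,-.044,.062)))
u,t=pix(p,W(.088,0,.0277)).astype(int)
if 20<t<380: print([(r,*map(int,h[r,u])) for r in range(t-14,t+18,2)])
E
```

```text
.............................................
.............................................
.............................................
.............................................
.............................................
.............................................
.............................................
.................++++++......................
...............++++++++++................++..
...............++++++++++....................
...............#+++++++++....................
.................+++++++.....................
...................++........................
.............................................
......................................+..+...
screw tip px [261.39669438 -66.2769224 ] knob [322.12151737 101.03263515] side [324.17735059 212.82826334]
```

The knob sits at (324.5, 214) in the side view, against (324, 213) predicted for the closed arm, and the robot is clear. I'm handing in.

```bash
python3 -c "
from workcell import bot
print(bot.job_done())"
```

```text
the job is handed in; nothing more can be done
None
```

I handed the job in at about 23 s on the clock. The thick dowel is seated in the groove, its end was felt against the stop screw at about 3 N, and the hold-down is closed on it. The thin dowel was not touched, and the hand-in call returned no verdict.

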